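Hang the bench mallet in its ring holder

ROBOT

A 6-joint arm with a two-finger parallel gripper is mounted at the origin on a cart in front of the work surface, level with it; the furniture and walls round the work are solid. World frame = base frame: x ahead of the robot, y to its left, z up, the work surface at z = 0. Lengths are in mm, angles in rad, forces in N, time in s.
With the tool pointing down it reaches from about 250 to 800 mm from the base axis. Payload 3.9 kg.
Tool frame: the origin (TCP) lies on the centre line of the jaws, within the pads' length; the fingertips stand 25 mm ahead of it and the grasp point (between the pads) lies 6 mm ahead of it; z points along the fingers, y is the line along which they close (so a half turn about z gives the same grasp; the last joint's range is limited). The gripper opens to 85 mm and grips with 20 to 120 N. Pads are 22 mm wide; open, the fingers measure 114 mm over their backs; the gripper's body (76 mm by 85 mm) begins 54 mm behind the grasp point. The pads swing forward as they close: fully open they stand 13 mm farther back than shut.
Start: joints at [-1.163, 0.26, -0.138, 1.173, 0, 1.571], TCP at [208.205, -481.94, 256.304] pointing down, gripper open.
Joint ranges: [-2.78, 2.78], [-0.83, 1.72], [-1.28, 1.37], [-1.9, 2.12], [-1.57, 1.48], [-3.14, 3.14]. Speed limits (rad/s): [2.57, 2.57, 3.14, 3.14, 3.14, 3.14].

INTERFACE

Orientations are given as a rotation vector (axis times angle).
In Python, from station import robot, optics, masks_of gives the robot as it stands.
- The arm moves only by the tool step_arm, never from a script. Its argument "deltas" is one flat list of numbers, 7 for each row, row after row: the shift along the world's x, y, z in mm, then the turn, a rotation vector about the world's x, y, z in rad, then the closure in counts, from 0 (fully open) to 255 (shut). A call has 1 to 20 rows; each row shifts and turns the commanded pose from where the row before left it; what a row does not reach is not made up. A row lasts 1/12 s, in which the tool goes at most 41.7 mm and 7.16 degrees, less where a joint would pass 70% of its speed; a pose out of reach is approached as far as the arm can. A call is refused whole if a number of a shift passes 41.7 or a number of a turn 0.125, either way. A call with a gripper value outside its range is refused whole. The fingers move at their own pace and stop on an object; "force" is the grip in N (left out, the last holds). Time passes only in rows, so rows that do not move let the fingers close. It gives the time, the measured TCP pose, the force, the opening and the grip force at its end, in the units of the state.
- robot.read_state(): the state, without advancing time (a new reading comes with each control period).
- optics.grab_frame(name): name is "scene" or "top" or "wrist"; returns (picture, depth): 400x640x3 uint8, red, green, blue; 400x640 float32, mm along the optical axis (not along the pixel's ray), 0 where there is no reading.
- optics.camera_params(name): a dict with "fx", "fy", "cx", "cy" (pixels), "R" (3x3) and "t" (3): a world point X has camera coordinates R X + t. Camera axes: x right, y down, z forward; pixel columns grow to the right and rows downward; lengths in mm; the calibration is good to about 2 mm. The wrist camera is an equidistant fisheye: a pixel r from the principal point sees the ray r / f radians off the axis. A picture is of the moment at which its call begins: read the wrist's pose just before it. camera_params takes no time and is no camera call; for the wrist camera it gives the pose at the moment of the call.
- robot.job_done(): hands the job in; it is judged then, once.
Trained networks look in the newest picture that a camera, given by its name, has taken for a name from the list of things; names that differ only in an ending like _2 or _b are one class to them, and where a whole thing is asked for, a point or a joint stands for the part that bears it (a point fixed in the world has none). Each returns a list of dicts, best first, with "conf" (0 to 1); they miss things now and then, are a little off and sometimes report something else, mostly with a low value. They report only what shows in the picture. A call takes as long as a camera call. They do not tell look-alikes from the thing itself.
- masks_of(camera, name): "region" (400x640 bool, what is visible of it) and "box" ([left, top, right, bottom] in pixels, round what is visible of it).
The state is a dict: "time": time; "joints": joint angles; "qvel": joint speeds; "tau": joint torques, N m; "ee_pos": TCP position; "eef_rot": TCP orientation; "force": force on the tool from outside, world axes, zero at the start; "moment": the same for the moment, N m; "width": opening from 0.0 (shut) to 1.0 (fully open); "finger_force": force on a finger pad.
Only numpy, scipy, OpenCV 4.12 (cv2) and the standard library are available. Lean on these libraries where they do the work, as an engineer would, in place of code of your own. Each camera call takes 0.05 s, during which the arm holds its last target. There are 200 camera calls.

TASK

Draw the small wooden mallet out of the grey pot and hang it up in the steel ring holder, handle first: lower the handle through the ring, then, with the head bearing only lightly on the two raised cheeks, turn it by feel until the head slips down between them and lies fully home, and let go. Work gently - do not press, jam or drop the mallet hard onto the holder - and leave the sample discs and the dropper bottle where they stand.

Things in the scene. Friction and masses are not known exactly. Their poses are not given: they have to be found in the camera images.
- mallet_head (a point): Centre of the head of a small wooden mallet (0.14-0.28 kg): a block 24 mm wide (x), 64 mm long (y), 48 mm high (z), underside 24 mm below this point; alike after half a turn. It starts handle-down in the pot, underside on the rim. Grip across the 24 mm width from above, at least 10 mm above this point, so that the fingertips clear the holder's cheeks.
- mallet_foot (a point): Lower end of the mallet's handle, 102 mm below the head's centre. The handle is round, 16 mm in diameter, 78 mm long, straight down (-z) from the middle of the head's underside; its foot tapers to 10 mm over the last 12 mm.
- pot: Fixed round grey pot, 48 mm in outer diameter (68 mm foot disc), 85 mm high, with an upright hole 22 mm in diameter and about 80 mm deep in which the mallet's handle stands loosely. Origin: centre of its underside, on the worktop.
- holder_ring (a point): Centre of the holder's ring on the upper face of its floor, 100 mm above the worktop; z up. The round steel collar here (68 mm across) has a 20 mm hole right through it, free below. When home, the mallet's head lies in the channel between the collar's two cheeks, underside on this floor: head centre 24 mm above this point. Turned wrongly, it stays up on the cheeks, 9 mm too high.
- collar_rim (a point): Point on the ring's axis level with the tops of the cheeks, 109 mm above the worktop. The cheeks are two parallel bars on the collar, 9 mm high, 50 mm long, 8 mm thick, with a 28 mm wide channel between them centred on the hole; the fit allows the head only about 0.08 rad either way. The collar is clamped stiffly: it does not turn with the mallet under light load.
- holder: The whole fixed holder (foot plate 100 x 80 x 8 mm, post 52 mm to +x of the hole and below the ring, collar). Origin on the worktop below the ring's centre. The collar's channel runs within 0.5 rad (29 degrees) either way of this frame's y axis; that turn differs each time and is not reported (no listed frame turns with it): find it by feel or by sight.
- disc_brass_mid (a point): Centre of a loose brass sample disc, 32 mm in diameter, 11 mm high, lying flat: a bystander.
- disc_copper_mid (a point): Centre of a loose copper sample disc, 32 mm in diameter, 11 mm high, lying flat: a bystander.
- bottle_1_mid (a point): Centre of a loose dropper bottle, 34 mm in diameter, 102 mm high: a bystander.
Mind the look-alikes: they are no part of the job. Of the things shaped like the part that bears mallet_head, the wooden one is meant.

How it is judged:
By the outcome, as a careful person would: the job done as asked, in the order asked, and still so for the second after the job is handed in, with the robot touching nothing.
It also fails if it takes over 70 s, if anything falls off the work surface, if the arm or the gripper's body presses on something with over 40 N, if the wrist force passes 120 N, or if a joint passes its speed limit or range.

## Working session

There is one attempt and no reset: what is moved stays moved. The work goes in short steps, Python scripts to look and compute and a tool call to move; the robot and the scene stay as the last step left them, time stands still between calls to the robot, and variables do not carry over. Pictures are saved under pics/ and viewed, at most 10 in all, crops included, and the job is handed in when it is done.

Besides the shell and the picture viewer there is one more tool, called after ">>>" by a JSON object that holds its "op" and its "data", one argument or row to a line. step_arm: Moves the arm, as the interface text tells. Its arguments: {"type":"object","properties":{"deltas":{"type":"array"},"force":{"type":"number"}},"required":["deltas"]}

```bash
mkdir -p pics; cat > h.py <<'E'
import numpy as np, cv2
from station import robot, optics, masks_of
def cloud(cam, depth, P):
    v,u=np.mgrid[0:400,0:640]
    x=(u-P['cx'])/P['fx']*depth; y=(v-P['cy'])/P['fy']*depth
    C=np.stack([x,y,depth],-1)
    return (C-np.array(P['t']))@np.array(P['R'])
E
python3 - <<'E'
from h import *
s=robot.read_state(); print(s['time'],s['ee_pos'],s['eef_rot'],s['force'],s['width'])
ims=[]
for c in ['scene','top']:
    p,d=optics.grab_frame(c); P=optics.camera_params(c); W=cloud(c,d,P); np.savez('pics/'+c,p=p,W=W,d=d)
    cv2.imwrite(f'pics/{c}0.png',p[...,::-1])
    for n in ['mallet_head','pot','holder','disc_brass_mid','disc_copper_mid','bottle_1_mid']:
        for r in masks_of(c,n)[:3]:
            m=r['region']&(d>0); w=W[m]
            if len(w)==0: continue
            zt=np.percentile(w[:,2],97); t=w[w[:,2]>zt-6]
            print(c,n,round(r['conf'],2),r['box'],'ztop',zt.round(1),'topmean',t.mean(0).round(1),'col',p[m].mean(0).round())
E
```

```text
0.0 [ 207.96308059 -481.37421511  255.47725559] [-3.07467219e+00 -6.35763439e-01  6.10496844e-04] [-0.19799483  0.37720602 -0.42717438] 1.002720592420038
scene mallet_head 0.87 [261.4, 149.8, 281.3, 201.6] ztop 128.8 topmean [747.9 -25.2 126.8] col [180.  98. 129.]
scene mallet_head 0.86 [445.1, 188.8, 477.5, 238.5] ztop 128.6 topmean [ 349.8 -262.9  139. ] col [191. 104. 133.]
scene mallet_head 0.6 [399.6, 168.1, 431.8, 199.7] ztop 135.9 topmean [ 466.3 -238.8  133.7] col [170. 134.  85.]
scene pot 0.63 [396.7, 190.0, 423.3, 230.2] ztop 86.0 topmean [ 452.2 -236.    84.8] col [86. 88. 93.]
scene holder 0.76 [243.9, 225.9, 296.2, 286.2] ztop 110.1 topmean [527.5 123.  108.4] col [125. 125. 132.]
scene disc_brass_mid 0.53 [247.3, 223.4, 296.6, 285.4] ztop 110.1 topmean [527.4 123.8 108.4] col [129. 129. 136.]
scene disc_brass_mid 0.4 [300.7, 223.4, 314.2, 230.2] ztop 14.7 topmean [591.5 -25.7  12.7] col [214. 186. 102.]
scene disc_brass_mid 0.2 [396.9, 192.1, 422.3, 228.5] ztop 84.8 topmean [ 449.6 -234.8   83.6] col [85. 87. 93.]
scene bottle_1_mid 0.78 [255.7, 192.6, 271.8, 228.3] z
[... 236 characters left out ...]
 [ 468.5 -239.3  132.2] col [215. 188. 141.]
top mallet_head 0.85 [409.2, 269.5, 438.3, 303.5] ztop 127.4 topmean [ 359.  -280.6  125.3] col [206. 163. 185.]
top pot 0.9 [383.0, 225.4, 409.1, 252.4] ztop 86.9 topmean [ 460.7 -238.2   86.7] col [120. 123. 126.]
top holder 0.7 [234.2, 182.9, 271.1, 225.1] ztop 108.9 topmean [529.1 122.6 108.1] col [176. 179. 183.]
top disc_copper_mid 0.45 [311.6, 159.4, 319.1, 171.8] ztop 13.7 topmean [656.3 -35.6  10.8] col [245. 185. 137.]
top bottle_1_mid 0.76 [272.5, 147.5, 290.4, 164.8] ztop 98.2 topmean [672.2  51.8  97.6] col [100.  91.  81.]
top bottle_1_mid 0.36 [385.0, 224.0, 405.8, 254.6] ztop 87.1 topmean [ 459.3 -236.1   85.3] col [116. 120. 123.]
```

```bash
python3 -c "
import cv2,numpy as np
a=cv2.imread('pics/scene0.png');b=cv2.imread('pics/top0.png')
cv2.imwrite('pics/both0.png',cv2.resize(np.vstack([a,b]),(480,600)))"
```

```text
(no output)
```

View pics/scene0.png

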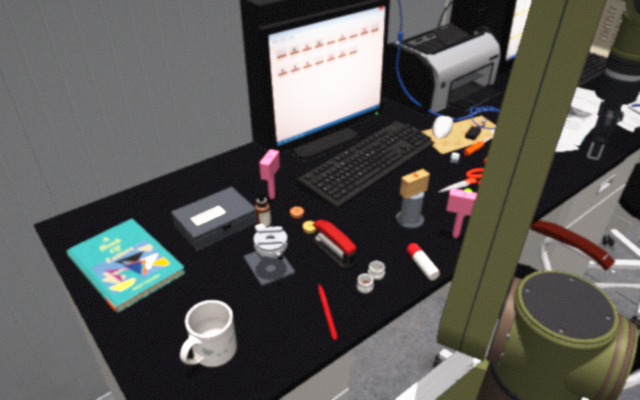

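View pics/top0.png

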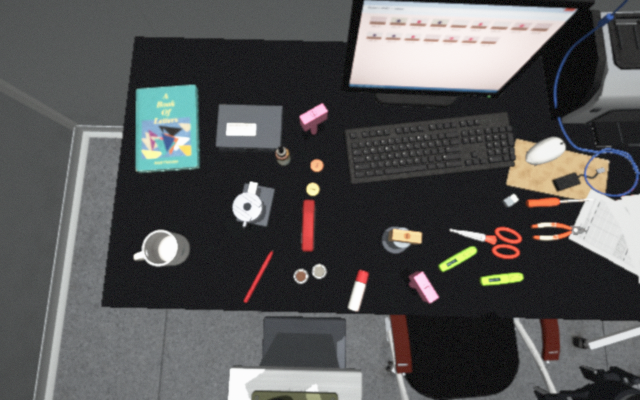

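The wooden mallet stands in the pot (top px ~405,237), with its head lying roughly along y. The holder collar is at top px ~(248,206). The pink mallets are look-alikes. Next I'll measure the head's yaw and the ring centre.

```bash
cat > m.py <<'E'
from h import *
z=np.load('pics/top.npz'); p,W,d=z['p'],z['W'],z['d']
m=(abs(W[...,0]-465)<50)&(abs(W[...,1]+240)<55)&(W[...,2]>122)&(W[...,2]<145)&(d>0)
w=W[m]; r=cv2.minAreaRect(w[:,:2].astype(np.float32)); print('head n',len(w),r,w.mean(0),np.percentile(w[:,2],[5,50,95]))
c=np.cov(w[:,:2].T); e,v=np.linalg.eigh(c); print('long axis',v[:,1],np.sqrt(e*12))
for lo,hi in [(96,104),(105,116)]:
    m=(abs(W[...,0]-530)<60)&(abs(W[...,1]-122)<60)&(W[...,2]>lo)&(W[...,2]<hi)&(d>0); w=W[m]
    print(lo,len(w),w.mean(0),cv2.minEnclosingCircle(w[:,:2].astype(np.float32)),cv2.minAreaRect(w[:,:2].astype(np.float32)))
m=(abs(W[...,0]-530)<60)&(abs(W[...,1]-122)<60)&(W[...,2]>94)&(W[...,2]<116)&(d>0); w=W[m]
print(cv2.minEnclosingCircle(w[:,:2].astype(np.float32)),cv2.minAreaRect(w[:,:2].astype(np.float32)))
a=cv2.resize(p[165:245,210:310,::-1],(800,640),interpolation=cv2.INTER_CUBIC)[:600]
cv2.imwrite('pics/hold.png',a)
E
python3 m.py
```

```text
head n 329 ((468.64251708984375, -239.35806274414062), (64.63960266113281, 24.27463150024414), 83.4221420288086) [ 468.42471111 -238.36640804  131.92900129] [128.89826749 132.12452974 134.63727249]
long axis [0.09674455 0.99530924] [24.541592   65.31470913]
96 441 [528.80671946 121.89435315  99.34675427] ((529.2611694335938, 122.82051086425781), 33.945701599121094) ((529.9818115234375, 122.15162658691406), (66.3407974243164, 65.51610565185547), 2.5990524291992188)
105 149 [529.17256787 122.56221355 108.25154383] ((529.572265625, 122.73348999023438), 32.3526611328125) ((529.3760986328125, 122.7117919921875), (49.16634750366211, 43.80862045288086), 56.755226135253906)
((538.9617919921875, 121.82195281982422), 42.773193359375) ((531.6788940429688, 120.04061889648438), (66.73688507080078, 73.72315979003906), 41.2108039855957)
```

View pics/hold.png

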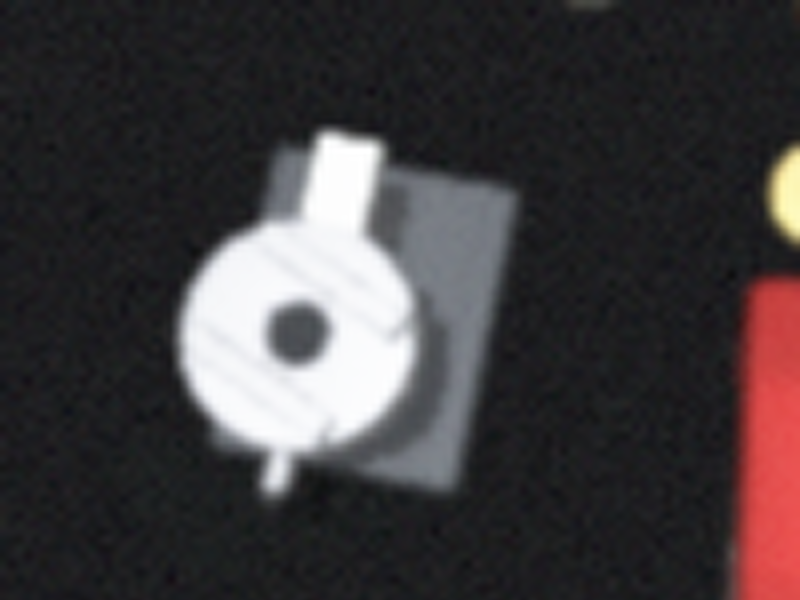

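The crop shows a collar with its hole at crop px ~(298,332) and a channel running upper left to lower right. The cheek-top layer measures 49×44 mm, which fits the given sizes. The channel lies about 57° in the world, the ring at (529.3, 122.7). The head lies about 84°, centred at (468.5, -239.2), top at z 132-133. Now I'll move above the mallet.

>>> {"op": "step_arm", "data": {
  "deltas": [21.7,20.2,0,0,0,0.088,0,21.7,20.2,0,0,0,0.088,0,21.7,20.2,0,0,0,0.088,0,21.7,20.2,0,0,0,0.088,0,21.7,20.2,0,0,0,0.088,0,21.7,20.2,0,0,0,0.088,0,21.7,20.2,0,0,0,0.088,0,21.7,20.2,0,0,0,0.088,0,21.7,20.2,0,0,0,0.088,0,21.7,20.2,0,0,0,0.088,0,21.7,20.2,0,0,0,0.088,0,21.7,20.2,0,0,0,0.088,0,0,0,0,0,0,0,0,0,0,0,0,0,0,0,0,0,0,0,0,0,0]
}}

```text
time: 1.95
ee_pos: [468.3, -239.6, 256.2]
eef_rot: [-2.337, -2.099, 0.001]
force: [0.3, -0.1, -0.4]
width: 1.003
finger_force: 0.0
```

```bash
cat >> h.py <<'E'
from scipy.spatial.transform import Rotation as R_
def st():
    s=robot.read_state(); M=R_.from_rotvec(s['eef_rot']).as_matrix()
    print('t',round(s['time'],2),'pos',np.round(s['ee_pos'],1),'yaw_y',np.degrees(np.arctan2(M[1,1],M[0,1])).round(1),'z',M[:,2].round(3),'F',np.round(s['force'],1),'Mo',np.round(s['moment'],2),'w',round(s['width'],3),'ff',np.round(s['finger_force'],1))
    return s
def wcloud(d,P):
    v,u=np.mgrid[0:400,0:640]; a=(u-P['cx'])/P['fx']; b=(v-P['cy'])/P['fy']; r=np.hypot(a,b)+1e-9
    k=np.tan(np.clip(r,0,1.5))/r; C=np.stack([a*k*d,b*k*d,d],-1)
    return (C-np.array(P['t']))@np.array(P['R'])
E
python3 - <<'E'
from h import *
st(); P=optics.camera_params('wrist'); p,d=optics.grab_frame('wrist'); W=wcloud(d,P)
np.savez('pics/w1',p=p,W=W,d=d); cv2.imwrite('pics/w1.png',p[...,::-1])
m=(abs(W[...,0]-468)<50)&(abs(W[...,1]+240)<55)&(W[...,2]>126)&(W[...,2]<140)&(d>0)
w=W[m]; print(len(w),cv2.minAreaRect(w[:,:2].astype(np.float32)),w.mean(0))
m=(abs(W[...,0]-468)<60)&(abs(W[...,1]+240)<60)&(W[...,2]>80)&(W[...,2]<90)&(d>0)
w=W[m]; print(len(w),cv2.minEnclosingCircle(w[:,:2].astype(np.float32)) if len(w) else 0)
E
```

```text
t 1.95 pos [ 468.3 -239.6  256.2] yaw_y -6.1 z [-0.001 -0.    -1.   ] F [ 0.3 -0.1 -0.4] Mo [-0.02  0.01  0.02] w 1.003 ff 0.0
2213 ((468.9448547363281, -241.08914184570312), (63.87836456298828, 24.73232650756836), 83.94123840332031) [ 469.10196316 -239.28305963  132.59941599]
488 ((468.49481201171875, -235.21356201171875), 28.48793601989746)
```

View pics/w1.png

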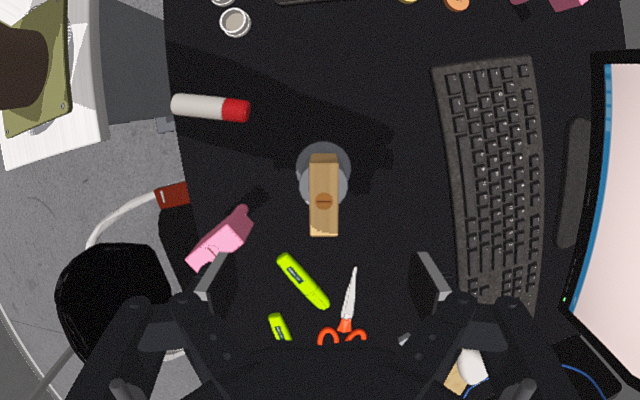

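The head sits under the tool (px ~324,195), aligned with the jaws. I'll descend and grip.

>>> {"op": "step_arm", "data": {
  "deltas": [0.7,-0.5,-30,0,0,0,0,0,0,-30,0,0,0,0,0,0,-30,0,0,0,0,0,0,-15,0,0,0,0,0,0,-13,0,0,0,0,0,0,-10,0,0,0,0,0,0,0,0,0,0,0,0,0,0,0,0,0,0,0,0,0,0,0,0,255,0,0,0,0,0,0,255,0,0,0,0,0,0,255,0,0,0,0,0,0,255,0,0,0,0,0,0,255,0,0,0,0,0,0,255,0,0,0,0,0,0,255,0,0,0,0,0,0,255,0,0,0,0,0,0,255,0,0,0,0,0,0,255],
  "force": 40
}}

```text
time: 3.5
ee_pos: [469.5, -240.2, 128.9]
eef_rot: [2.336, 2.099, 0.0]
force: [-1.5, 0.8, 5.6]
width: 0.273
finger_force: 40.2
```

```bash
python3 -c "
from h import *
st()"
```

```text
t 3.5 pos [ 469.5 -240.2  128.9] yaw_y -6.1 z [ 0.001 -0.    -1.   ] F [-1.5  0.8  5.6] Mo [ 0.08  0.21 -0.  ] w 0.273 ff 40.2
```

>>> {"op": "step_arm", "data": {
  "deltas": [0,0,5,0,0,0,255,0,0,10,0,0,0,255,0,0,20,0,0,0,255,0,0,20,0,0,0,255,0,0,20,0,0,0,255,0,0,20,0,0,0,255,0,0,20,0,0,0,255,0,0,15,0,0,0,255,0,0,10,0,0,0,255,0,0,0,0,0,0,255,0,0,0,0,0,0,255]
}}

```text
time: 4.42
ee_pos: [469.4, -240.0, 268.3]
eef_rot: [2.337, 2.099, 0.0]
force: [0.7, 0.2, -2.7]
width: 0.274
finger_force: 39.8
```

```bash
python3 - <<'E'
from h import *
st(); P=optics.camera_params('wrist'); p,d=optics.grab_frame('wrist'); W=wcloud(d,P)
np.savez('pics/w2',p=p,W=W,d=d)
E
```

```text
t 4.42 pos [ 469.4 -240.   268.3] yaw_y -6.1 z [ 0. -0. -1.] F [ 0.7  0.2 -2.7] Mo [ 0.03  0.02 -0.  ] w 0.274 ff 39.8
```

>>> {"op": "step_arm", "data": {
  "deltas": [3,25,0,0,0,-0.028,255,3,25,0,0,0,-0.028,255,3,25,0,0,0,-0.028,255,3,25,0,0,0,-0.028,255,3,25,0,0,0,-0.028,255,3,25,0,0,0,-0.028,255,3,25,0,0,0,-0.028,255,3,25,0,0,0,-0.028,255,3,25,0,0,0,-0.028,255,3,25,0,0,0,-0.028,255,0,0,0,0,0,0,255,0,0,0,0,0,0,255,0,0,0,0,0,0,255]
}}

```text
time: 5.55
ee_pos: [498.6, 9.7, 267.2]
eef_rot: [-2.606, -1.753, 0.004]
force: [0.3, 0.6, -1.8]
width: 0.272
finger_force: 39.7
```

```bash
python3 - <<'E'
from h import *
s=st(); P=optics.camera_params('wrist'); p,d=optics.grab_frame('wrist'); W=wcloud(d,P)
print('cam',-np.array(P['R']).T@np.array(P['t']))
np.savez('pics/w3',p=p,W=W,d=d); cv2.imwrite('pics/w3.png',p[...,::-1])
for lo,hi in [(96,104),(105,116)]:
    m=(abs(W[...,0]-530)<60)&(abs(W[...,1]-122)<50)&(W[...,2]>lo)&(W[...,2]<hi)&(d>0); w=W[m]
    if len(w): print(lo,len(w),w.mean(0),cv2.minEnclosingCircle(w[:,:2].astype(np.float32)),cv2.minAreaRect(w[:,:2].astype(np.float32)))
# head/handle of the held mallet
X=s['ee_pos']; w=W[(d>0)&(np.hypot(W[...,0]-X[0],W[...,1]-X[1])<60)&(W[...,2]>X[2]-140)&(W[...,2]<X[2]+10)]
for a in range(-140,10,10):
    q=w[(w[:,2]-X[2]>=a)&(w[:,2]-X[2]<a+10)]-X
    if len(q): print(a,len(q),q.min(0).round(1),q.max(0).round(1))
E
```

```text
t 5.55 pos [498.6   9.7 267.2] yaw_y -22.1 z [-0.002 -0.001 -1.   ] F [ 0.3  0.6 -1.8] Mo [ 0.    0.01 -0.  ] w 0.272 ff 39.7
cam [527.79120621  81.10263582 384.47091165]
96 2800 [530.20712199 120.41502637  99.71400063] ((529.8855590820312, 121.50853729248047), 34.264793395996094) ((530.0167846679688, 121.70195007324219), (66.45083618164062, 66.5008773803711), 66.66282653808594)
105 989 [529.75223055 121.360153   108.61544554] ((530.3677978515625, 121.06472778320312), 32.589759826660156) ((529.99267578125, 121.3880615234375), (50.253170013427734, 44.80183029174805), 57.06221389770508)
-50 38 [  1.2  23.9 -42.6] [ 21.6  32.4 -40.1]
-40 250 [ -0.1  23.  -40. ] [ 21.8  32.7 -30.1]
-30 333 [-12.8   2.7 -30. ] [ 21.9  32.6 -20. ]
-20 760 [-20.8  -3.4 -20. ] [ 26.   32.8 -10. ]
-10 977 [-21.2  -4.  -10. ] [26.1 32.7 -0. ]
0 7203 [-22.3 -35.4   0. ] [26.  32.7 10. ]
```

View pics/w3.png

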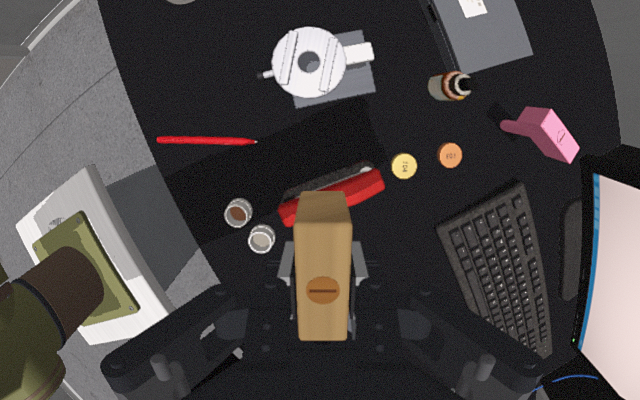

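The ring shows clearly (px ~309,62), and the channel is visible. The mallet is held upright with its head at px ~323,265. Next I'll measure where the head sits in the grip, since the same camera biases both points alike.

```bash
cat > g.py <<'E'
from h import *
z=np.load('pics/w3.npz'); p,W,d=z['p'],z['W'],z['d']; X=robot.read_state()['ee_pos']; 
m=(d>0)&(np.hypot(W[...,0]-X[0],W[...,1]-X[1])<45)&(W[...,2]>X[2]-2)&(W[...,2]<X[2]+12)&(p[...,0].astype(int)-p[...,2]>35)
w=W[m]-X; print(len(w),np.percentile(w[:,2],[5,50,95]),cv2.minAreaRect(w[:,:2].astype(np.float32)))
A=np.c_[w[:,:2],np.ones(len(w))]; print('plane',np.linalg.lstsq(A,w[:,2],rcond=None)[0])
# hole centre: dark blob in the collar plane
v,u=np.nonzero((np.hypot(np.arange(640)[None]-309,np.arange(400)[:,None]-62)<17)&(p.sum(2)<330))
P=optics.camera_params('wrist'); 
a=(u.mean()-P['cx'])/P['fx']; b=(v.mean()-P['cy'])/P['fy']; r=np.hypot(a,b); k=np.tan(r)/r
ray=np.array(P['R']).T@np.array([a*k,b*k,1]); c=-np.array(P['R']).T@np.array(P['t']); print('hole',len(u),u.mean(),v.mean(),c+ray*(100-c[2])/ray[2])
E
python3 g.py
```

```text
6604 [2.12634661 3.60447927 4.55955224] ((-0.4870738983154297, -0.7206230163574219), (65.1727523803711, 24.043405532836914), 67.79481506347656)
plane [-0.00919817 -0.00996987  3.5407795 ]
hole 242 306.5165289256198 59.70247933884298 [529.38148931 123.2318124  100.        ]
```

>>> {"op": "step_arm", "data": {
  "deltas": [6.3,22.6,0,0,0,0,255,6.3,22.6,0,0,0,0,255,6.3,22.6,0,0,0,0,255,6.3,22.6,0,0,0,0,255,6.3,22.6,0,0,0,0,255,0,0,0,0,0,0,255,0,0,-10,0,0,0,255,0,0,-10,0,0,0,255,0,0,-8,0,0,0,255,0,0,0,0,0,0,255,0,0,0,0,0,0,255]
}}

```text
time: 6.52
ee_pos: [529.8, 121.8, 239.1]
eef_rot: [-2.608, -1.75, 0.004]
force: [0.9, -0.1, -1.4]
width: 0.274
finger_force: 39.7
```

```bash
python3 - <<'E'
from h import *
st(); p,d=optics.grab_frame('top'); W=cloud('top',d,optics.camera_params('top'))
m=(abs(W[...,0]-530)<50)&(abs(W[...,1]-122)<50)&(W[...,2]>105)&(W[...,2]<230)&(d>0)
p2,d2=optics.grab_frame('scene')
a=cv2.resize(p2[180:280,210:310,::-1],(600,600),interpolation=cv2.INTER_CUBIC); cv2.imwrite('pics/s4.png',a)
E
```

```text
t 6.52 pos [529.8 121.8 239.1] yaw_y -22.3 z [-0.003 -0.001 -1.   ] F [ 0.9 -0.1 -1.4] Mo [ 0.01 -0.03  0.01] w 0.274 ff 39.7
```

View pics/s4.png

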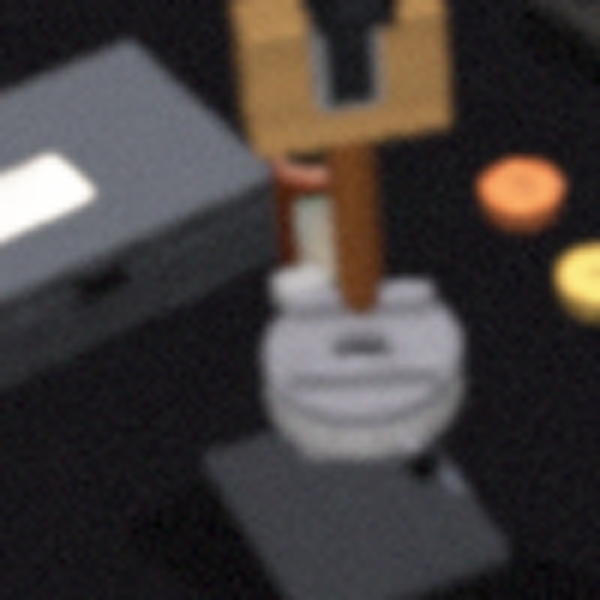

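The handle is centred over the hole (crop px ~360,300 above hole 360,345). I'll lower gently in.

>>> {"op": "step_arm", "data": {
  "deltas": [0.4,0.8,-5,0,0,0,255,0,0,-5,0,0,0,255,0,0,-4,0,0,0,255,0,0,-4,0,0,0,255,0,0,-3,0,0,0,255,0,0,0,0,0,0,255]
}}

```text
time: 7.12
ee_pos: [530.6, 123.7, 218.4]
eef_rot: [-2.607, -1.753, 0.002]
force: [-0.7, 0.6, -2.3]
width: 0.273
finger_force: 39.8
```

>>> {"op": "step_arm", "data": {
  "deltas": [0,0,-4,0,0,0,255,0,0,-4,0,0,0,255,0,0,-4,0,0,0,255,0,0,0,0,0,0,255]
}}

```text
time: 7.45
ee_pos: [530.6, 123.6, 206.3]
eef_rot: [-2.607, -1.752, 0.002]
force: [0.4, 0.2, -3.4]
width: 0.275
finger_force: 39.7
```

>>> {"op": "step_arm", "data": {
  "deltas": [0,0,-5,0,0,0,255,0,0,-5,0,0,0,255,0,0,-5,0,0,0,255,0,0,-5,0,0,0,255,0,0,0,0,0,0,255]
}}

```text
time: 7.87
ee_pos: [530.4, 123.5, 185.9]
eef_rot: [-2.607, -1.752, 0.003]
force: [0.8, -0.8, -3.6]
width: 0.272
finger_force: 39.7
```

>>> {"op": "step_arm", "data": {
  "deltas": [0,0,-5,0,0,0,255,0,0,-5,0,0,0,255,0,0,-5,0,0,0,255,0,0,-5,0,0,0,255,0,0,-5,0,0,0,255,0,0,-3,0,0,0,255,0,0,0,0,0,0,255]
}}

```text
time: 8.45
ee_pos: [530.6, 123.6, 158.3]
eef_rot: [-2.607, -1.752, 0.002]
force: [-0.6, 0.0, -2.6]
width: 0.273
finger_force: 39.8
```

>>> {"op": "step_arm", "data": {
  "deltas": [0,0,-1,0,0,0,255,0,0,-1,0,0,0,255,0,0,-1,0,0,0,255,0,0,0,0,0,0,255]
}}

```text
time: 8.78
ee_pos: [531.2, 123.8, 156.3]
eef_rot: [2.607, 1.753, 0.0]
force: [-0.1, 0.2, -2.7]
width: 0.27
finger_force: 39.8
```

>>> {"op": "step_arm", "data": {
  "deltas": [0,0,-0.5,0,0,0,255,0,0,-0.5,0,0,0,255,0,0,0,0,0,0,255]
}}

```text
time: 9.03
ee_pos: [531.2, 123.8, 155.3]
eef_rot: [2.607, 1.753, -0.0]
force: [0.8, -0.1, -2.3]
width: 0.278
finger_force: 39.8
```

>>> {"op": "step_arm", "data": {
  "deltas": [0,0,-0.5,0,0,0,255,0,0,-0.5,0,0,0,255,0,0,0,0,0,0,255]
}}

```text
time: 9.28
ee_pos: [531.1, 123.8, 154.2]
eef_rot: [-2.607, -1.753, 0.0]
force: [0.2, -0.3, -2.2]
width: 0.274
finger_force: 39.8
```

>>> {"op": "step_arm", "data": {
  "deltas": [0,0,-0.5,0,0,0,255,0,0,0,0,0,0,255]
}}

```text
time: 9.45
ee_pos: [531.2, 123.7, 153.7]
eef_rot: [-2.607, -1.753, 0.0]
force: [-0.1, 0.2, -2.9]
width: 0.276
finger_force: 39.8
```

>>> {"op": "step_arm", "data": {
  "deltas": [0,0,-0.5,0,0,0,255,0,0,0,0,0,0,255]
}}

```text
time: 9.62
ee_pos: [531.1, 123.7, 153.2]
eef_rot: [-2.607, -1.753, 0.0]
force: [0.3, -0.3, -2.7]
width: 0.273
finger_force: 39.8
```

>>> {"op": "step_arm", "data": {
  "deltas": [0,0,-0.4,0,0,0,255,0,0,0,0,0,0,255]
}}

```text
time: 9.78
ee_pos: [531.2, 123.8, 152.9]
eef_rot: [2.607, 1.753, 0.0]
force: [-1.0, 0.6, -2.8]
width: 0.27
finger_force: 39.9
```

>>> {"op": "step_arm", "data": {
  "deltas": [0,0,-0.4,0,0,0,255,0,0,0,0,0,0,255]
}}

```text
time: 9.95
ee_pos: [531.3, 123.8, 152.8]
eef_rot: [2.607, 1.753, 0.001]
force: [-0.0, 0.3, -0.2]
width: 0.275
finger_force: 40.2
```

>>> {"op": "step_arm", "data": {
  "deltas": [0,0,-0.3,0,0,0,255,0,0,0,0,0,0,255]
}}

```text
time: 10.12
ee_pos: [531.3, 123.8, 152.8]
eef_rot: [2.607, 1.753, 0.001]
force: [-0.8, 0.0, 3.0]
width: 0.272
finger_force: 40.5
```

Light contact at TCP z 152.8, about 5 N above the hanging weight. Now I'll turn by feel.

>>> {"op": "step_arm", "data": {
  "deltas": [0,0,0,0,0,-0.02,255,0,0,0,0,0,-0.02,255,0,0,0,0,0,0,255]
}}

```text
time: 10.37
ee_pos: [531.8, 123.8, 152.7]
eef_rot: [2.642, 1.698, 0.002]
force: [0.1, 0.8, 4.0]
width: 0.276
finger_force: 40.6
```

>>> {"op": "step_arm", "data": {
  "deltas": [0,0,0,0,0,-0.02,255,0,0,0,0,0,-0.02,255,0,0,0,0,0,0,255]
}}

```text
time: 10.62
ee_pos: [532.2, 123.8, 152.6]
eef_rot: [2.675, 1.645, 0.003]
force: [1.9, 0.1, 2.4]
width: 0.275
finger_force: 40.6
```

>>> {"op": "step_arm", "data": {
  "deltas": [0,0,0,0,0,-0.02,255,0,0,0,0,0,-0.02,255,0,0,0,0,0,0,255]
}}

```text
time: 10.87
ee_pos: [530.6, 123.6, 151.4]
eef_rot: [-2.708, -1.591, 0.002]
force: [1.6, -1.3, -2.7]
width: 0.273
finger_force: 39.9
```

It slipped into the channel: z dropped and the load vanished. I'll centre the yaw (about -0.05 more) and lower gently.

>>> {"op": "step_arm", "data": {
  "deltas": [0,0,0,0,0,-0.03,255,0,0,0,0,0,-0.03,255,0,0,-1,0,0,0,255,0,0,-1,0,0,0,255,0,0,0,0,0,0,255]
}}

```text
time: 11.28
ee_pos: [530.1, 123.6, 149.2]
eef_rot: [-2.753, -1.512, 0.004]
force: [0.7, -0.4, -3.0]
width: 0.28
finger_force: 39.8
```

>>> {"op": "step_arm", "data": {
  "deltas": [0,0,-1,0,0,0,255,0,0,-1,0,0,0,255,0,0,0,0,0,0,255]
}}

```text
time: 11.53
ee_pos: [530.9, 123.7, 147.9]
eef_rot: [-2.754, -1.512, 0.001]
force: [-0.4, -0.3, -1.6]
width: 0.275
finger_force: 39.8
```

>>> {"op": "step_arm", "data": {
  "deltas": [0,0,-0.7,0,0,0,255,0,0,-0.7,0,0,0,255,0,0,0,0,0,0,255]
}}

```text
time: 11.78
ee_pos: [531.1, 123.7, 146.7]
eef_rot: [-2.754, -1.511, 0.0]
force: [0.1, 0.2, -3.2]
width: 0.276
finger_force: 39.8
```

Home is expected at TCP z ≈ 143.8.

>>> {"op": "step_arm", "data": {
  "deltas": [0,0,-0.8,0,0,0,255,0,0,-0.7,0,0,0,255,0,0,0,0,0,0,255]
}}

```text
time: 12.03
ee_pos: [531.1, 123.7, 145.2]
eef_rot: [-2.754, -1.511, 0.0]
force: [-0.7, -0.9, -2.8]
width: 0.275
finger_force: 39.8
```

>>> {"op": "step_arm", "data": {
  "deltas": [0,0,-0.4,0,0,0,255,0,0,-0.4,0,0,0,255,0,0,0,0,0,0,255]
}}

```text
time: 12.28
ee_pos: [531.2, 123.7, 144.4]
eef_rot: [2.754, 1.511, -0.0]
force: [0.2, -0.2, -2.0]
width: 0.27
finger_force: 39.8
```

>>> {"op": "step_arm", "data": {
  "deltas": [0,0,-0.4,0,0,0,255,0,0,0,0,0,0,255]
}}

```text
time: 12.45
ee_pos: [531.2, 123.8, 144.1]
eef_rot: [-2.754, -1.511, 0.0]
force: [-0.5, -0.2, -1.7]
width: 0.276
finger_force: 39.8
```

>>> {"op": "step_arm", "data": {
  "deltas": [0,0,-0.3,0,0,0,255,0,0,0,0,0,0,255]
}}

```text
time: 12.62
ee_pos: [531.2, 123.8, 143.9]
eef_rot: [2.754, 1.511, 0.0]
force: [0.3, 0.2, -1.9]
width: 0.277
finger_force: 39.9
```

>>> {"op": "step_arm", "data": {
  "deltas": [0,0,-0.3,0,0,0,255,0,0,0,0,0,0,255]
}}

```text
time: 12.78
ee_pos: [531.2, 123.8, 143.9]
eef_rot: [2.754, 1.511, 0.0]
force: [-2.2, -0.2, 1.4]
width: 0.271
finger_force: 40.3
```

>>> {"op": "step_arm", "data": {
  "deltas": [0,0,-0.2,0,0,0,255,0,0,0,0,0,0,255]
}}

```text
time: 12.95
ee_pos: [531.3, 123.8, 143.8]
eef_rot: [2.754, 1.511, 0.001]
force: [-1.8, 0.7, 4.0]
width: 0.278
finger_force: 40.7
```

It's seated: 9 mm below the cheek contact, under light load. I'll open and retreat straight up.

>>> {"op": "step_arm", "data": {
  "deltas": [0,0,0,0,0,0,160,0,0,0,0,0,0,130,0,0,0,0,0,0,100,0,0,0,0,0,0,60,0,0,0,0,0,0,60,0,0,0,0,0,0,60,0,0,0,0,0,0,60,0,0,5,0,0,0,60,0,0,10,0,0,0,60,0,0,20,0,0,0,60,0,0,20,0,0,0,60,0,0,20,0,0,0,60,0,0,20,0,0,0,60,0,0,20,0,0,0,60,0,0,20,0,0,0,60,0,0,0,0,0,0,60]
}}

```text
time: 14.28
ee_pos: [533.4, 124.3, 283.6]
eef_rot: [2.752, 1.51, 0.013]
force: [0.1, 0.0, 0.2]
width: 0.764
finger_force: 0.0
```

```bash
python3 - <<'E'
from h import *
s=st(); P=optics.camera_params('wrist'); p,d=optics.grab_frame('wrist'); W=wcloud(d,P)
m=(d>0)&(np.hypot(W[...,0]-530,W[...,1]-122)<45)&(W[...,2]>130)&(W[...,2]<170); w=W[m]
print(len(w),np.percentile(w[:,2],[5,50,95]),cv2.minAreaRect(w[:,:2].astype(np.float32)))
p2,_=optics.grab_frame('scene')
cv2.imwrite('pics/end.png',np.hstack([p[...,::-1][:,120:520],cv2.resize(p2[170:290,210:330,::-1],(400,400))]))
E
```

```text
t 14.28 pos [533.4 124.3 283.6] yaw_y -32.5 z [ 0.008  0.002 -1.   ] F [0.1 0.  0.2] Mo [ 0.03 -0.1   0.01] w 0.764 ff 0.0
2061 [144.83672113 147.6497954  148.80904214] ((530.7666015625, 123.05377960205078), (64.5811996459961, 23.776660919189453), 57.96684646606445)
```

View pics/end.png

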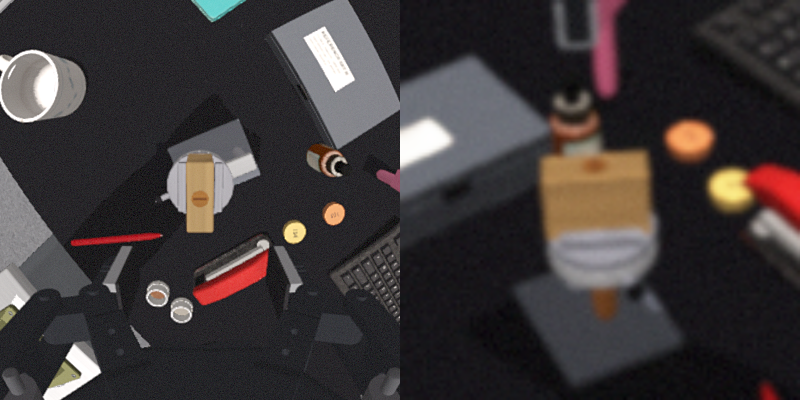

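The head lies between the cheeks (px ~200,195), its top at z ≈ 148 as it should be when home. The handle shows below the collar, and the discs and bottle stand where they did. I'll hand in.

```bash
python3 -c "
from station import robot
print(robot.job_done())"
```

```text
the job is handed in; nothing more can be done
None
```

The wooden mallet hangs fully home in the ring holder, released, with the discs and bottle left where they stood; the job was handed in at about 14 s, with forces staying light throughout (about 4 N contact, 40 N grip).

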